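# Stop the condiment caddy wobbling

### The job

The wooden condiment caddy rocks because its one screw foot is too short. Take the spice jar off the cork mat and set it aside, carry the empty caddy by its handle onto the mat with all four feet on the cork, and there screw the red hand wheel until the caddy stands firmly on all four feet without wobbling; then stand the spice jar upright on the caddy's board. Do not tip the caddy or the jar over, and leave the other things where they are.

Things in the scene. Friction and masses are not known exactly. Their poses are not given: they have to be found in the camera images.
- mat_top (a point): Centre of the top face of the flat cork mat, a rectangle 200 mm (its x) by 230 mm (its y), 4 mm thick, fixed to the worktop. It lies left or right of the middle of the worktop, turned a little. z up.
- caddy: Loose wooden caddy, 0.73 kg. Origin: level with the fixed feet's bottoms, below the board's centre. Board 170 (x) by 200 mm (y), 12 thick, top 57 mm above origin, rim 7 wide round its edge, rim top 68. Feet at x = +-58, y = +-72 mm: three fixed, the one at x = -58, y = +72 on a screw. Its weight lies nearer the screw foot, so it leans on that foot. The handle stands along y over the middle.
- caddy_handle (a point): Centre of the handle bar: wood, 16 mm wide (caddy x), 16 mm tall, 136 mm long (caddy y), 117 mm above the caddy's origin; two 10 mm steel rods carry it at y = +-58 mm. Pinch it across caddy x.
- caddy_floor (a point): Centre of the top face of the caddy's board (where jars stand; below the handle bar), axes as the caddy.
- wheel (a point): Centre of the screw foot's red hand wheel: upright cylinder, 44 mm across, 22 mm thick, 93 mm above its foot pad's bottom; 36 mm above the board at the level setting, up to 7 mm more when screwed in. Grip it by its sides from above; its axis is 58 mm from the handle's centre line. This point's axes turn with the wheel.
- foot_screw (a joint): Angle of the hand wheel, rad. Clockwise seen from above increases it and drives the foot down out of the caddy, 2 mm per rad. 0: the screw foot is as long as the fixed feet, so all four stand. Starts from -3.2 to -2.4 (foot too short); stops at -4.5 and +2.3. Stays where it is left; friction 0.035 N m.
- foot_screw_tip (a point): Centre of the underside of the screw foot's rubber pad (24 mm across). The pad slides up and down without turning.
- foot_front_right (a point): Centre of the underside of the fixed foot at caddy x = -58, y = -72 mm.
- foot_back_left (a point): Centre of the underside of the fixed foot at caddy x = +58, y = +72 mm.
- foot_back_right (a point): Centre of the underside of the fixed foot at caddy x = +58, y = -72 mm.
- jar: Glass spice jar with a green cap, 46 mm across, 106 mm tall, 0.09 to 0.15 kg, standing on the mat at the start. Origin: centre of its underside, z up its axis.
- pepper_mill: Bystander, loose: turned wooden pepper mill, 58 mm across, 170 mm tall. Origin: centre of its underside.
- tomato: Bystander, loose: red tomato, 52 mm across, 58 mm tall. Origin: centre of its underside.
- onion: Bystander, loose: brown onion, 82 mm across, 94 mm tall. Origin: centre of its underside.
- lemon: Bystander, loose: yellow lemon lying down, 78 x 55 x 56 mm. Origin: centre of its underside.
- fish_tin: Bystander, loose: low blue and gold tin, 86 mm across, 40 mm tall. Origin: centre of its underside.
- garlic: Bystander, loose: garlic bulb, 52 mm across, 53 mm tall. Origin: centre of its underside.

How it is judged:
On the way, in this order (a step that is already met when the one before it is completed fails the run):
1. the empty caddy stands with all four feet over the mat, let go, the jar well away from it (x of foot_front_right in the frame of mat_top between -0.094 and 0.094 m and y of foot_front_right in the frame of mat_top between -0.109 and 0.109 m and x of foot_back_left in the frame of mat_top between -0.094 and 0.094 m and y of foot_back_left in the frame of mat_top between -0.109 and 0.109 m and x of foot_back_right in the frame of mat_top between -0.094 and 0.094 m and y of foot_back_right in the frame of mat_top between -0.109 and 0.109 m and x of foot_screw_tip in the frame of mat_top between -0.094 and 0.094 m and y of foot_screw_tip in the frame of mat_top between -0.109 and 0.109 m and z of each of foot_front_right, foot_back_left, foot_back_right, foot_screw_tip in the frame of mat_top below 0.012 m and contact force between caddy and the fingers below 0.1 N and horizontal distance between jar and caddy above 0.1 m), for 0.2 s.
2. on the mat, the still empty caddy is screwed level: every foot within 1.6 mm of the mat, the caddy let go and still (x of foot_front_right in the frame of mat_top between -0.094 and 0.094 m and y of foot_front_right in the frame of mat_top between -0.109 and 0.109 m and x of foot_back_left in the frame of mat_top between -0.094 and 0.094 m and y of foot_back_left in the frame of mat_top between -0.109 and 0.109 m and x of foot_back_right in the frame of mat_top between -0.094 and 0.094 m and y of foot_back_right in the frame of mat_top between -0.109 and 0.109 m and x of foot_screw_tip in the frame of mat_top between -0.094 and 0.094 m and y of foot_screw_tip in the frame of mat_top between -0.109 and 0.109 m and z of each of foot_front_right, foot_back_left, foot_back_right, foot_screw_tip in the frame of mat_top below 0.0016 m and contact force between caddy and the fingers below 0.1 N and linear speed of caddy below 0.02 m/s and angular speed of caddy below 0.05 rad/s and horizontal distance between jar and caddy above 0.1 m), for 0.3 s.
At the end, for the whole second after the job is handed in: All four feet of the caddy lie over the mat (their centres at least 6 mm inside its edge) and their undersides are within 1.6 mm of its top; the jar stands on the caddy's board upright within 0.08 rad; both are released and at rest (x of foot_front_right in the frame of mat_top between -0.094 and 0.094 m and y of foot_front_right in the frame of mat_top between -0.109 and 0.109 m and x of foot_back_left in the frame of mat_top between -0.094 and 0.094 m and y of foot_back_left in the frame of mat_top between -0.109 and 0.109 m and x of foot_back_right in the frame of mat_top between -0.094 and 0.094 m and y of foot_back_right in the frame of mat_top between -0.109 and 0.109 m and x of foot_screw_tip in the frame of mat_top between -0.094 and 0.094 m and y of foot_screw_tip in the frame of mat_top between -0.109 and 0.109 m and z of each of foot_front_right, foot_back_left, foot_back_right, foot_screw_tip in the frame of mat_top below 0.0016 m and contact force between each of caddy, jar and the fingers below 0.1 N and linear speed of each of caddy, jar below 0.02 m/s and angular speed of caddy below 0.05 rad/s and x of jar in the frame of caddy_floor between -0.085 and 0.085 m and y of jar in the frame of caddy_floor between -0.1 and 0.1 m and z of jar in the frame of caddy_floor between -0.004 and 0.005 m and angle between jar's own z axis and vertical below 0.08 rad); the robot touches nothing.
It fails at once if a bystander (pepper mill, tomato, onion, lemon, tin, garlic) is moved by more than 30 mm (distance of any of pepper_mill, tomato, onion, lemon, fish_tin, garlic from where it was at the start of the episode above 0.03 m).
It fails at once if the caddy is tipped by more than 0.4 rad (angle between caddy's own z axis and vertical above 0.4 rad).
It fails at once if the jar is tipped by more than 0.7 rad (angle between jar's own z axis and vertical above 0.7 rad).
It also fails if it takes over 72 s, if anything falls off the work surface, if the arm or the gripper's body presses on something with over 40 N, if the wrist force passes 120 N, or if a joint passes its speed limit or range.

### The arm

A 6-joint arm with a two-finger parallel gripper is mounted at the origin on a cart in front of the work surface, level with it; the furniture and walls round the work are solid. World frame = base frame: x ahead of the robot, y to its left, z up, the work surface at z = 0. Lengths are in m, angles in rad, forces in N, time in s.
With the tool pointing down it reaches from about 0.225 to 0.875 m from the base axis. Payload 3.4 kg.
Tool frame: the origin (TCP) lies on the centre line of the jaws, within the pads' length; the fingertips stand 22 mm ahead of it and the grasp point (between the pads) lies 3 mm ahead of it; z points along the fingers, y is the line along which they close (so a half turn about z gives the same grasp; the last joint's range is limited). The gripper opens to 85 mm and grips with 20 to 120 N. Pads are 22 mm wide; open, the fingers measure 114 mm over their backs; the gripper's body (76 mm by 85 mm) begins 54 mm behind the grasp point. The pads swing forward as they close: fully open they stand 13 mm farther back than shut.
Start: joints at [-0.121, 0.276, 1.505, -0, 1.361, -0.121], TCP at [0.575, -0, 0.253] pointing down, gripper open.
Joint ranges: [-2.89, 2.89], [-0.75, 2.08], [0.22, 2.7], [-1.18, 4.32], [0.11, 2.71], [-2.7, 2.7]. Speed limits (rad/s): [2.57, 2.57, 3.14, 3.14, 3.14, 3.14].

### API

Orientations are given as a unit quaternion [w, x, y, z].
In Python, from rig import manip, viewer gives the robot as it stands (manip), with the cameras (viewer).
- The arm moves only by the shell command python3 steer.py FILE [OPENING] [FORCE], which reads ROWS from the file FILE. ROWS is a JSON list of rows, 1 to 5 of them, each written [[dx, dy, dz], turn]: dx, dy, dz in m, then a turn about the tool's z in rad; each row shifts and turns the commanded pose from where the row before left it, along the tool's axes as they then stand; what a row does not reach is not made up. A row lasts 1/12 s, in which the tool goes at most 0.0417 m and 0.125 rad, less where a joint would pass 70% of its speed; a pose out of reach is approached as far as the arm can. OPENING is the finger opening in m, set as the command begins (- or left out keeps the last). The fingers move at their own pace and stop on an object; FORCE is the grip in N (left out, the last holds). Time passes only in rows, so rows that do not move let the fingers close. It prints the time, the measured TCP pose, the force, the opening and the grip force at its end. Input that does not fit is refused with a message, and nothing moves.
- manip.get_state(): the state, without advancing time (a new reading comes with each control period).
- viewer.get_image(name): name is "scene" or "side" or "wrist"; returns a dict with "img" (480x640x3 uint8, red, green, blue), "camera_matrix" (3x3 intrinsics, pixels), "T" (4x4, takes a point from camera to world coordinates); the wrist camera has in their place "hand_eye" (4x4, takes a point from camera to tool coordinates, whose origin is the TCP and whose axes are the flange's). Camera axes: x right, y down, z forward; pixel columns grow to the right and rows downward; lengths in m; the calibration is good to about 2 mm. The wrist camera is an equidistant fisheye: a pixel r from the principal point sees the ray r / f radians off the axis. A picture is of the moment at which its call begins: read the wrist's pose just before it. There is no depth.
- manip.sign_off(): hands the job in; it is judged then, once.
The state is a dict: "clock": time; "qpos": joint angles; "qd": joint speeds; "effort": joint torques, N m; "position": TCP position; "ee_rot": TCP orientation; "contact_force": force on the tool from outside, world axes, zero at the start; "moment": the same for the moment, N m; "width": finger opening in m; "gripper_force": force on a finger pad.
Only numpy, scipy, OpenCV 4.12 (cv2) and the standard library are available. Lean on these libraries where they do the work, as an engineer would, in place of code of your own. Each camera call takes 0.05 s, during which the arm holds its last target. There are 200 camera calls.

## Working session

There is one attempt and no reset: what is moved stays moved. The work goes in short steps, Python scripts to look and compute and a shell command to move; the robot and the scene stay as the last step left them, time stands still between calls to the robot, and variables do not carry over. Pictures are saved under pics/ and viewed, at most 10 in all, crops included, and the job is handed in when it is done.

```bash
ls; mkdir -p pics
cat > h.py <<'E'
from rig import manip, viewer
import numpy as np, cv2
E
python3 - <<'E'
from h import *
s=manip.get_state();print(s)
for n in("scene","side","wrist"):
    d=viewer.get_image(n);cv2.imwrite(f"pics/{n}0.png",d["img"][:,:,::-1]);np.savez(f"pics/{n}0.npz",**d)
    print(n,{k:np.round(v,3).tolist() for k,v in d.items() if k!="img"})
E
```

```text
pics
rig.py
steer.py
{'clock': 0.0, 'qpos': array([-1.20986782e-01,  2.76626387e-01,  1.50615225e+00, -1.77817143e-05,
        1.36071286e+00, -1.20978218e-01]), 'qd': array([ 2.74282756e-03, -2.03023372e-03, -1.03695249e-03,  3.60400564e-04,
       -2.21136092e-04,  8.63212915e-06]), 'effort': array([ 6.20495921e-04, -4.16768074e+01, -2.45808578e+01, -1.52056768e-04,
        1.11346930e-02,  1.69860516e-05]), 'position': array([5.74500580e-01, 5.69307051e-05, 2.52414166e-01]), 'ee_rot': array([-7.42098078e-04,  7.07108174e-01,  7.07104751e-01, -5.92257321e-04]), 'contact_force': array([0.25653943, 0.0904477 , 0.25042515]), 'moment': array([ 0.01671017,  0.01330982, -0.05743715]), 'gripper_force': 0.0, 'width': 0.08555944420784142}
scene {'camera_matrix': [[505.262, 0.0, 320.992], [0.0, 505.262, 244.407], [0.0, 0.0, 1.0]], 'T': [[0.495, -0.473, 0.729, -0.488], [-0.868, -0.245, 0.431, -0.531], [-0.026, -0.846, -0.532, 0.803], [0.0, 0.0, 0.0, 1.0]]}
side {'camera_matrix': [[493.525, 0.0, 317.497], [0.0, 493.525, 238.506], [0.0, 0.0, 1.0]], 'T': [[-0.983, -0.093, 0.161, 0.272], [-0.184, 0.59, -0.786, 1.029], [-0.022, -0.802, -0.597, 0.842], [0.0, 0.0, 0.0, 1.0]]}
wrist {'camera_matrix': [[371.648, 0.0, 318.905], [0.0, 371.648, 246.216], [0.0, 0.0, 1.0]], 'hand_eye': [[-0.0, -0.959, -0.284, 0.072], [1.0, 0.0, -0.001, -0.0], [0.001, -0.284, 0.959, -0.121], [0.0, 0.0, 0.0, 1.0]]}
```

View pics/scene0.png

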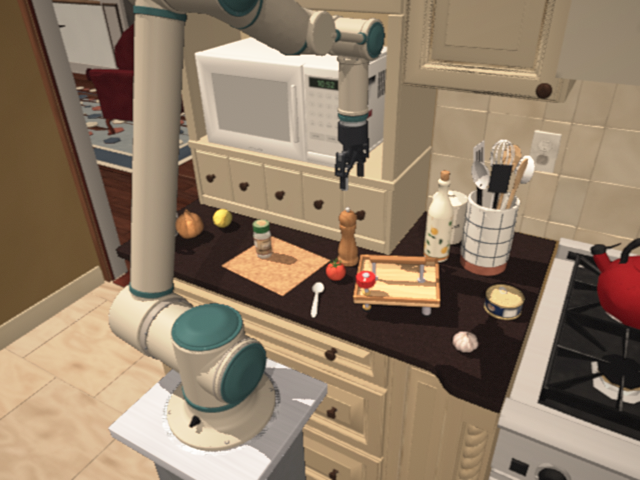

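View pics/side0.png

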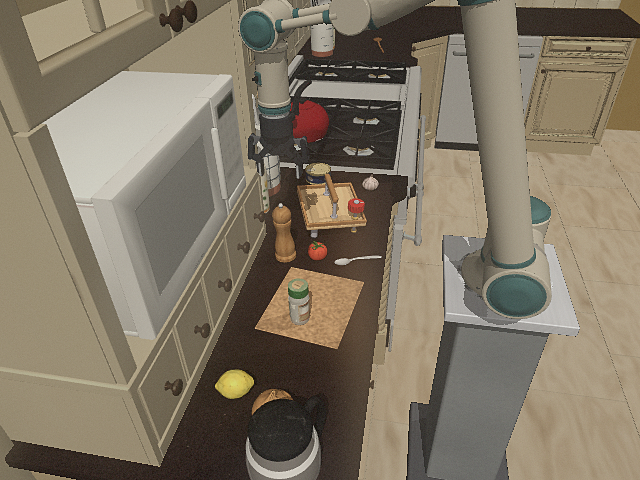

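View pics/wrist0.png

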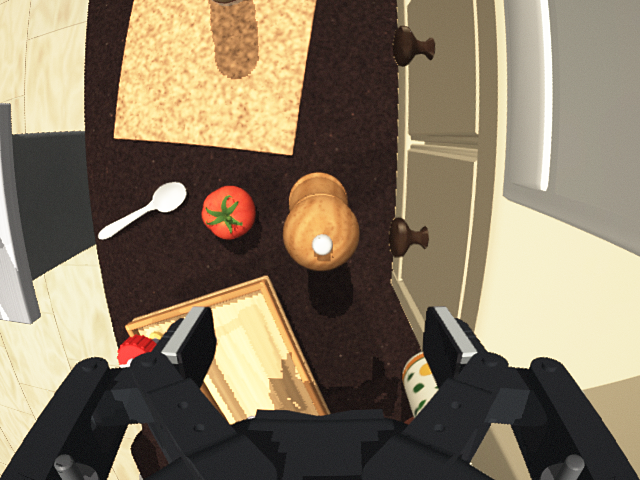

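```bash
cat > h.py <<'E'
from rig import manip, viewer
import numpy as np, cv2
from scipy.spatial.transform import Rotation as R
def load(n,f=None):
    return dict(np.load(f or f"pics/{n}0.npz"))
def snap(n,f):
    s=manip.get_state(); d=viewer.get_image(n)
    if "hand_eye" in d:
        W=np.eye(4);q=s["ee_rot"];W[:3,:3]=R.from_quat([q[1],q[2],q[3],q[0]]).as_matrix();W[:3,3]=s["position"]
        d["T"]=W@d["hand_eye"]; d["fish"]=1
    cv2.imwrite(f"pics/{f}.png",d["img"][:,:,::-1]); np.savez(f"pics/{f}.npz",**d); return d
def ray(d,p):
    K=d["camera_matrix"]; x=(np.atleast_2d(p)-K[:2,2])/K[0,0]
    if "fish" in d:
        r=np.linalg.norm(x,axis=1,keepdims=True)+1e-12; v=np.hstack([x/r*np.sin(r),np.cos(r)])
    else: v=np.hstack([x,np.ones((len(x),1))]); v/=np.linalg.norm(v,axis=1,keepdims=True)
    return d["T"][:3,3], v@d["T"][:3,:3].T
def onz(d,p,z):
    o,v=ray(d,p); return o+v*((z-o[2])/v[:,2:])
def tri(dp):  # list of (d,pixel)
    A=np.zeros((3,3));b=np.zeros(3);M=[]
    for d,p in dp:
        o,v=ray(d,p);P=np.eye(3)-np.outer(v[0],v[0]);A+=P;b+=P@o;M.append((P,o))
    x=np.linalg.solve(A,b); return x,[round(1e3*np.linalg.norm(P@(x-o)),1) for P,o in M]
def mask(d,lo,hi,box=None):
    h=cv2.cvtColor(d["img"],cv2.COLOR_RGB2HSV);m=cv2.inRange(h,np.array(lo),np.array(hi))
    if box: 
        k=np.zeros_like(m);x0,y0,x1,y1=box;k[y0:y1,x0:x1]=255;m&=k
    return m
def big(m,close=0):
    if close: m=cv2.morphologyEx(m,cv2.MORPH_CLOSE,np.ones((close,close)))
    c=max(cv2.findContours(m,cv2.RETR_EXTERNAL,cv2.CHAIN_APPROX_NONE)[0],key=cv2.contourArea)
    return c[:,0,:].astype(float)
def cen(c):
    m=cv2.moments(c.astype(np.float32));return np.array([m["m10"],m["m01"]])/m["m00"]
E
python3 - <<'E'
from h import *
S,D=load("scene"),load("side")
for d,bm,bj,bw in((S,(215,225,335,300),(245,215,280,262),(350,265,382,295)),(D,(250,260,370,352),(282,272,316,302),(342,193,372,217))):
    c=big(mask(d,(5,60,60),(25,255,255),bm),5);P=onz(d,c,.004)[:,:2]
    print("mat",cv2.minAreaRect((P*1e3).astype(np.float32)), "approx",onz(d,cv2.approxPolyDP(cv2.convexHull(c.astype(np.int32)),8,True)[:,0],.004)[:,:2].round(3).tolist())
    g=big(mask(d,(45,80,30),(90,255,255),bj)); print("cap",cen(g),g.min(0),g.max(0)); d["g"]=cen(g)
    w=big(mask(d,(0,150,80),(8,255,255),bw)|mask(d,(172,150,80),(180,255,255),bw)); print("wh",cen(w),w.min(0),w.max(0)); d["w"]=cen(w)
print(tri([(S,S["g"]),(D,D["g"])]),tri([(S,S["w"]),(D,D["w"])]))
E
```

```text
mat ((465.34136962890625, 187.58709716796875), (340.9732666015625, 222.56198120117188), 78.21216583251953) approx [[0.488, 0.009], [0.344, 0.085], [0.387, 0.317], [0.566, 0.341], [0.602, 0.298], [0.551, 0.056]]
cap [260.6873385  229.18087855] [253. 225.] [268. 232.]
wh [364.76672921 278.96310194] [355. 271.] [374. 287.]
mat ((477.39569091796875, 179.57899475097656), (320.3173522949219, 314.48828125), 9.09616470336914) approx [[0.344, -0.001], [0.312, 0.31], [0.568, 0.345], [0.66, 0.05]]
cap [297.86196769 293.69016153] [288. 287.] [307. 298.]
wh [355.45797101 205.49468599] [348. 198.] [364. 212.]
(array([0.48325108, 0.24133401, 0.08599822]), [np.float64(2.1), np.float64(2.1)]) (array([ 0.39808184, -0.12403769,  0.09355841]), [np.float64(0.0), np.float64(0.0)])
```

Run:
```python
from h import *
S,D=load("scene"),load("side")
a=cv2.resize(S["img"][215:325,210:450],None,fx=3.3,fy=3.3,interpolation=2)
b=cv2.resize(D["img"][165:245,280:400],None,fx=2.9,fy=2.9,interpolation=2)
o=np.zeros((600,800,3),np.uint8);o[:a.shape[0],:a.shape[1]]=a;o[363:363+b.shape[0],:b.shape[1]]=b
cv2.imwrite("pics/c1.png",o[:,:,::-1])
```

```text
(no output)
```

View pics/c1.png

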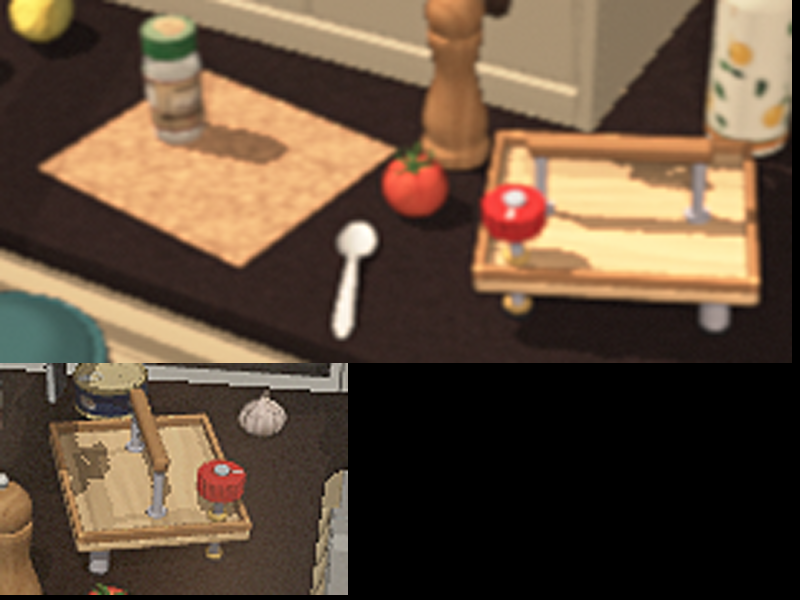

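```bash
echo '[[[0.025,-0.02,-0.01],0],[[0.025,-0.02,-0.01],0],[[0.025,-0.02,-0.01],0],[[0.025,-0.02,-0.01],0],[[0.025,-0.02,-0.01],0]]' > next.json && python3 steer.py next.json; echo '[[[0,0,0],0],[[0,0,0],0]]' > next.json && python3 steer.py next.json
cat > look.py <<'E'
from h import *
import sys
S,D=load("scene"),load("side")
W=snap("wrist",sys.argv[1])
c=big(mask(W,(5,60,130),(25,255,255)),7)
for n,d,b in(("S",S,(215,225,335,300)),("D",D,(250,260,370,352)),("W",W,None)):
    c=big(mask(d,(5,60,120),(25,255,255),b),5);P=onz(d,c,.004)[:,:2]
    print(n,[np.round(x,1) for x in cv2.minAreaRect((P*1e3).astype(np.float32))])
g=big(mask(W,(45,80,30),(90,255,255)));print("cap",cen(g),g.min(0),g.max(0),onz(W,cen(g),.106))
E
python3 look.py w1
```

```text
clock: 0.57
position: [0.4738, 0.1258, 0.3034]
ee_rot: [-0.0, 0.707, 0.707, -0.0]
contact_force: [0.3, -0.4, 0.3]
width: 0.0852
gripper_force: 0.0
clock: 0.73
position: [0.4743, 0.1259, 0.304]
ee_rot: [0.001, 0.706, 0.708, 0.001]
contact_force: [0.0, -0.7, 0.2]
width: 0.0853
gripper_force: 0.0
S [array([463. , 176.4]), array([324.5, 206.5]), np.float64(81.6)]
D [array([463.5, 187. ]), array([230.7, 199.8]), np.float64(81.6)]
W [array([751., 153.]), array([201.9, 555.6]), np.float64(0.2)]
cap [ 18.22433679 292.93771626] [  0. 265.] [ 31. 342.] [[0.1054134  0.04239574 0.106     ]]
```

View pics/w1.png

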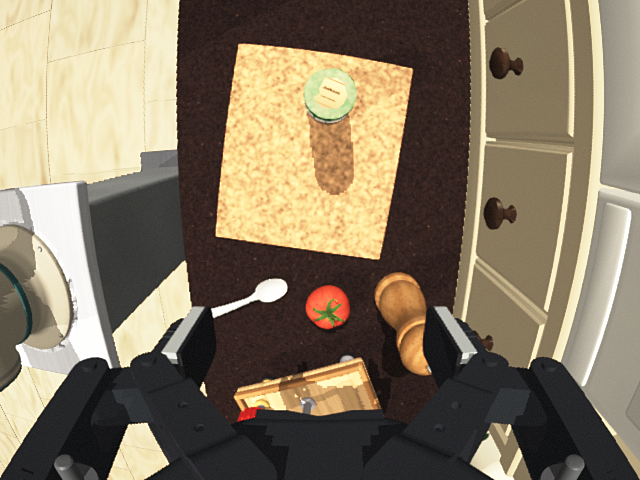

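```bash
cat > jar.py <<'E'
from h import *
S,D,W=load("scene"),load("side"),load("","pics/w1.npz")
c=big(mask(W,(5,60,120),(25,255,255),(200,30,420,268)),9);P=onz(W,c,.004)[:,:2]
print([np.round(x,1) for x in cv2.minAreaRect((P*1e3).astype(np.float32))])
for n,d,b in(("W",W,(295,60,365,130)),("S",S,(240,215,285,262)),("D",D,(280,265,318,310))):
    g=big(mask(d,(35,50,30),(92,255,255),b),7);e=cv2.minEnclosingCircle(g.astype(np.float32))
    print(n,cen(g),g.min(0),g.max(0),e,onz(d,cen(g),.106).round(4))
    d["g"]=cen(g)
print(tri([(S,S["g"]),(D,D["g"]),(W,W["g"])]))
E
python3 jar.py
```

```text
[array([461.5, 184.9]), array([230.7, 207. ]), np.float64(81.6)]
W [329.62833774  94.10319942] [304.  69.] [355. 122.] ((330.5412902832031, 95.11467742919922), 27.450529098510742) [[0.4829 0.2365 0.106 ]]
S [260.80888889 228.26962963] [253. 221.] [269. 233.] ((260.8125, 226.5), 8.560774803161621) [[0.4635 0.2229 0.106 ]]
D [297.65408805 288.48584906] [288. 279.] [307. 298.] ((297.6666564941406, 288.5), 10.833441734313965) [[0.4799 0.2479 0.106 ]]
(array([0.48262798, 0.23718647, 0.09390377]), [np.float64(1.6), np.float64(1.5), np.float64(1.0)])
```

Run:
```python
from h import *
S,D,W=load("scene"),load("side"),load("","pics/w1.npz")
W0=load("wrist")
print("lemon",onz(S,[222,218],.028),onz(D,[234,384],.028))
print("onion",onz(S,[189,226],.03))
print("tomato",onz(W,[328,307],.04), "mill top",onz(W,[410,355],.17),"mill base",onz(W,[397,292],.0))
print("counter edges z0",onz(W,[[180,60],[470,60],[180,150]],0).round(3))
print("handle ends", onz(D,[[334.5,200],[326.5,175]],.12).round(3), onz(S,[[360.6,257],[436,262]],.12).round(3))
print("spoon",onz(W,[[215,315],[285,285]],.0).round(3))
```

```text
lemon [[0.56632748 0.45567595 0.028     ]] [[0.56645385 0.4592075  0.028     ]]
onion [[0.47642123 0.51245506 0.03      ]]
tomato [[0.48497535 0.01086334 0.04      ]] mill top [[0.54982176 0.0283203  0.17      ]] mill base [[0.5733116  0.01152657 0.        ]]
counter edges z0 [[0.311 0.299 0.   ]
 [0.653 0.302 0.   ]
 [0.31  0.19  0.   ]]
handle ends [[ 0.454 -0.102  0.12 ]
 [ 0.499 -0.235  0.12 ]] [[ 0.442 -0.091  0.12 ]
 [ 0.506 -0.26   0.12 ]]
spoon [[ 0.338 -0.023  0.   ]
 [ 0.433  0.021  0.   ]]
```

```bash
echo '[[[0.022,0.002,0.01],0],[[0.022,0.002,0.01],0],[[0.022,0.002,0.01],0],[[0.022,0.002,0.01],0],[[0.022,0.001,0.01],0]]' > next.json && python3 steer.py next.json 0.085; echo '[[[0,0,0.03],0],[[0,0,0.03],0],[[0,0,0.02],0],[[0,0,0],0],[[0,0,0],0]]' > next.json && python3 steer.py next.json
python3 - <<'E'
from h import *
D=load("side");W1=load("","pics/w1.npz")
W=snap("wrist","w2")
g=big(mask(W,(35,50,30),(92,255,255),(200,0,440,420)),7);e=cv2.minEnclosingCircle(g.astype(np.float32))
print(cen(g),g.min(0),g.max(0),e)
print(tri([(W1,[330.0,94.1]),(W,cen(g))]),onz(W,e[0],.11))
E
```

```text
clock: 1.2
position: [0.4852, 0.2347, 0.2518]
ee_rot: [0.0, 0.708, 0.706, -0.001]
contact_force: [0.5, 0.4, -0.3]
width: 0.0853
gripper_force: 0.0
clock: 1.62
position: [0.4842, 0.2339, 0.1718]
ee_rot: [-0.001, 0.708, 0.707, -0.002]
contact_force: [0.2, 0.4, 1.1]
width: 0.0851
gripper_force: 0.0
[318.14690255 265.10363753] [277. 221.] [359. 309.] ((318.94659423828125, 264.8980712890625), 44.662532806396484)
(array([0.48325727, 0.23736283, 0.09930011]), [np.float64(0.1), np.float64(0.1)]) [[0.48361662 0.24128161 0.11      ]]
```

```bash
echo '[[[0.003,0,0.03],0],[[0,0,0.03],0],[[0,0,0.027],0],[[0,0,0],0],[[0,0,0],0]]' > next.json && python3 steer.py next.json; echo '[[[0,0,0],0],[[0,0,0],0],[[0,0,0],0],[[0,0,0],0],[[0,0,0],0]]' > next.json && python3 steer.py next.json 0.03 25;echo '[[[0,0,0],0],[[0,0,0],0],[[0,0,0],0],[[0,0,0],0],[[0,0,0],0]]' > next.json && python3 steer.py next.json
```

```text
clock: 2.08
position: [0.4847, 0.2378, 0.0869]
ee_rot: [0.0, 0.707, 0.707, -0.0]
contact_force: [0.6, -0.7, -0.2]
width: 0.085
gripper_force: 0.0
clock: 2.5
position: [0.485, 0.2384, 0.0883]
ee_rot: [0.001, 0.707, 0.707, 0.002]
contact_force: [-0.7, -0.4, 4.9]
width: 0.0451
gripper_force: 24.6
clock: 2.92
position: [0.485, 0.2384, 0.0883]
ee_rot: [0.001, 0.707, 0.707, 0.002]
contact_force: [-0.7, -0.9, 4.5]
width: 0.0452
gripper_force: 24.6
```

```bash
echo '[[[0,0,-0.02],0],[[0,0,-0.02],0],[[0.02,-0.01,0],0],[[0.026,-0.013,0],0],[[0.026,-0.013,0],0]]' > next.json && python3 steer.py next.json; echo '[[[0.026,-0.013,0],0],[[0.02,-0.01,0],0],[[0.01,-0.005,0],0],[[0,0,0],0],[[0,0,0.02],0]]' > next.json && python3 steer.py next.json;echo '[[[0,0,0.015],0],[[0,0,0.005],0],[[0,0,0.002],0],[[0,0,0.002],0],[[0,0,0],0]]' > next.json && python3 steer.py next.json
```

```text
clock: 3.33
position: [0.4484, 0.3106, 0.1277]
ee_rot: [0.0, 0.708, 0.706, 0.001]
contact_force: [-0.3, 1.3, -1.3]
width: 0.0451
gripper_force: 26.1
clock: 3.75
position: [0.4226, 0.3676, 0.1098]
ee_rot: [0.001, 0.706, 0.708, 0.004]
contact_force: [1.0, 0.2, -0.7]
width: 0.0454
gripper_force: 26.1
clock: 4.17
position: [0.4194, 0.3646, 0.0842]
ee_rot: [-0.0, 0.707, 0.707, -0.001]
contact_force: [-5.4, -2.9, 9.5]
width: 0.0451
gripper_force: 25.4
```

```bash
echo '[[[0,0,-0.001],0],[[0,0,0],0],[[0,0,0],0],[[0,0,0],0],[[0,0,0],0]]' > next.json && python3 steer.py next.json 0.085; echo '[[[0,0,-0.02],0],[[0,0,-0.04],0],[[0,0,-0.04],0],[[0,0,-0.04],0],[[0,0,-0.04],0]]' > next.json && python3 steer.py next.json;echo '[[[-0.03,0,-0.02],0],[[-0.04,0,0],0],[[-0.04,0,0],0],[[-0.04,0,0],0],[[-0.04,0.005,0],0]]' > next.json && python3 steer.py next.json;echo '[[[-0.04,0.01,0],0],[[-0.04,0.01,0],0],[[-0.04,0.01,0],0],[[-0.04,0.01,0],0],[[-0.04,0.01,0],0]]' > next.json && python3 steer.py next.json;echo '[[[-0.04,0.01,0],0],[[-0.04,0.0,0],0],[[-0.04,0.0,0],0],[[0,0,0],0],[[0,0,0],0]]' > next.json && python3 steer.py next.json
python3 - <<'E'
from h import *
snap("wrist","w3")
E
```

```text
clock: 4.58
position: [0.4203, 0.3658, 0.0833]
ee_rot: [0.0, 0.707, 0.707, 0.0]
contact_force: [0.2, 0.1, 0.5]
width: 0.0849
gripper_force: 0.0
clock: 5.0
position: [0.4197, 0.3657, 0.265]
ee_rot: [0.0, 0.707, 0.707, -0.0]
contact_force: [0.8, -0.1, 0.2]
width: 0.085
gripper_force: 0.0
clock: 5.42
position: [0.4238, 0.1745, 0.2834]
ee_rot: [0.0, 0.707, 0.708, -0.0]
contact_force: [1.2, -0.2, 0.5]
width: 0.0847
gripper_force: 0.0
clock: 5.83
position: [0.475, -0.026, 0.2834]
ee_rot: [0.0, 0.707, 0.707, 0.0]
contact_force: [0.4, 1.6, -0.8]
width: 0.0849
gripper_force: 0.0
clock: 6.25
position: [0.4849, -0.146, 0.2828]
ee_rot: [-0.0, 0.709, 0.706, -0.0]
contact_force: [0.1, 0.1, -0.5]
width: 0.085
gripper_force: 0.0
```

View pics/w3.png

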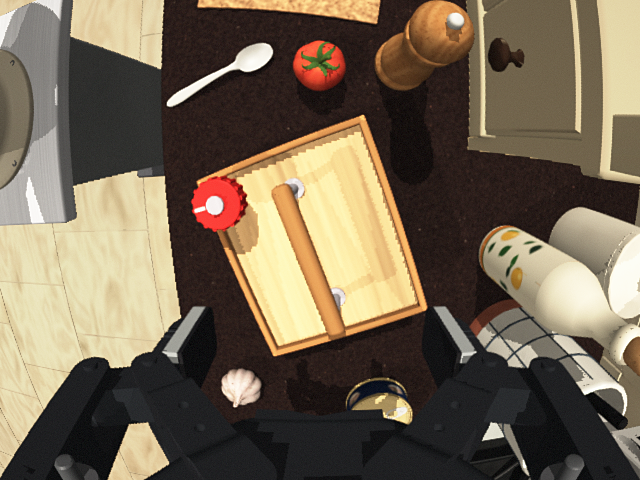

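```bash
cat > hd.py <<'E'
from h import *
import sys
def handle(W,box,z=.125):
    m=mask(W,(8,110,60),(16,230,215),box);c=big(m,3);r=cv2.minAreaRect(c.astype(np.float32))
    b=cv2.boxPoints(r);i=np.argmin(r[1]); 
    l=sorted([(np.linalg.norm(b[k]-b[(k+1)%4]),k) for k in range(4)])[:2]
    e=[(b[k]+b[(k+1)%4])/2 for _,k in l]; e.sort(key=lambda p:p[1]); return r,np.array(e)
E
python3 - <<'E'
from hd import *
W=load("","pics/w3.npz")
r,e=handle(W,(262,165,355,345));print(r,e)
P=onz(W,e,.122);print(P,P.mean(0),np.linalg.norm(P[0]-P[1]),np.degrees(np.arctan2(*(P[0]-P[1])[[1,0]])))
bw=(185,170,252,235)
w=big(mask(W,(0,150,80),(8,255,255),bw)|mask(W,(172,150,80),(180,255,255),bw),5);e=cv2.minEnclosingCircle(w.astype(np.float32));print(cen(w),e,onz(W,[cen(w),e[0]],.100))
D=load("side");S=load("scene");print(tri([(W,e[0]),(S,[364.8,279]),(D,[355.5,205.5])]))
E
```

```text
((313.1638488769531, 262.50701904296875), (163.39524841308594, 71.3951644897461), 85.33314514160156) [[306.51678 181.08026]
 [319.8109  343.93378]]
[[ 0.47500801 -0.10610975  0.122     ]
 [ 0.48459761 -0.24733804  0.122     ]] [ 0.47980281 -0.1767239   0.122     ] 0.14155348348599217 93.88450021742551
[218.60499711 202.86842865] ((218.87216186523438, 203.10279846191406), 29.00099754333496) [[ 0.39924815 -0.12557613  0.1       ]
 [ 0.39947332 -0.12578405  0.1       ]]
(array([ 0.39779382, -0.12538555,  0.09354441]), [np.float64(1.5), np.float64(1.1), np.float64(0.8)])
```

Run:
```python
from hd import *
W=load("","pics/w3.npz");h=cv2.cvtColor(W["img"],cv2.COLOR_RGB2HSV)
for y in(205,240,260,290,320):
    x0=int(283+(y-188)*54/148);print(y,[tuple(int(v) for v in h[y,x]) for x in range(x0-14,x0+15,3)])
```

```text
205 [(22, 109, 249), (14, 162, 222), (15, 155, 233), (16, 156, 234), (16, 154, 237), (15, 159, 229), (14, 160, 205), (13, 168, 137), (25, 93, 255), (24, 87, 253)]
240 [(27, 66, 255), (14, 168, 193), (14, 161, 226), (15, 155, 233), (16, 155, 234), (15, 151, 236), (15, 158, 219), (14, 160, 183), (14, 151, 169), (24, 90, 253)]
260 [(27, 73, 255), (14, 165, 186), (14, 161, 223), (15, 155, 232), (16, 155, 236), (16, 157, 233), (15, 159, 216), (13, 161, 177), (16, 141, 206), (24, 84, 254)]
290 [(26, 75, 254), (18, 129, 234), (14, 165, 205), (15, 155, 232), (16, 158, 233), (15, 154, 234), (14, 160, 221), (14, 160, 194), (11, 108, 125), (0, 3, 249)]
320 [(26, 69, 254), (26, 90, 253), (14, 164, 194), (15, 161, 224), (15, 154, 233), (16, 153, 233), (15, 157, 228), (14, 162, 200), (12, 163, 125), (25, 89, 255)]
```

```bash
sed -i 's/(8,110,60),(16,230,215)/(12,146,150),(17,180,255)/' hd.py
python3 - <<'E'
from hd import *
W=load("","pics/w3.npz")
r,e=handle(W,(262,165,350,338));print(r,e)
P=onz(W,e,.122);print(P,P.mean(0),np.linalg.norm(P[0]-P[1]),np.degrees(np.arctan2(*(P[0]-P[1])[[1,0]])))
E
```

```text
((302.84210205078125, 264.08984375), (164.83163452148438, 36.3188362121582), 67.47943115234375) [[271.2756 187.9589]
 [334.4086 340.2208]]
[[ 0.44792627 -0.11106263  0.122     ]
 [ 0.49738713 -0.24358348  0.122     ]] [ 0.4726567  -0.17732306  0.122     ] 0.14145017604302212 110.46712250774105
```

```bash
cat > hd.py <<'E'
from h import *
def handle(W,box,p0,p1,half=14,z=.122):
    """bar mask within a strip about p0-p1 -> ends (pixels)"""
    m=mask(W,(12,146,110),(17,185,255),box);k=np.zeros_like(m);cv2.line(k,p0,p1,255,2*half);m&=k
    m=cv2.morphologyEx(m,cv2.MORPH_OPEN,np.ones((5,5)))
    c=big(m); r=cv2.minAreaRect(c.astype(np.float32))
    b=cv2.boxPoints(r);l=sorted([(np.linalg.norm(b[k]-b[(k+1)%4]),k) for k in range(4)])[:2]
    e=[(b[k]+b[(k+1)%4])/2 for _,k in l]; e.sort(key=lambda p:p[1]);e=np.array(e)
    P=onz(W,e,z);d=P[0]-P[1]
    print("bar",np.round(r[1],1),e.round(1).tolist(),P.round(4).tolist(),P.mean(0).round(4),"len",np.linalg.norm(d).round(4),"dir",np.degrees(np.arctan2(d[1],d[0])).round(2))
    return e
E
python3 - <<'E'
from hd import *
handle(load("","pics/w3.npz"),(262,165,350,345),(280,180),(340,345))
E
```

```text
bar [164.8  28.8] [[282.8999938964844, 183.60000610351562], [337.6000061035156, 339.0]] [[0.457, -0.1078, 0.122], [0.5002, -0.2424, 0.122]] [ 0.4786 -0.1751  0.122 ] len 0.1413 dir 107.81
```

```bash
echo '[[[-0.021,-0.009,0.03],0],[[0,0,0.03],-0.1],[[0,0,0.02],-0.1],[[0,0,0],-0.11],[[0,0,0],0]]' > next.json && python3 steer.py next.json 0.06;echo '[[[0,0,0],0],[[0,0,0],0]]' > next.json && python3 steer.py next.json
python3 - <<'E'
from hd import *
snap("wrist","w4")
E
```

```text
clock: 6.72
position: [0.4751, -0.1627, 0.2019]
ee_rot: [-0.002, 0.588, 0.809, 0.0]
contact_force: [-0.4, 0.1, 0.1]
width: 0.0598
gripper_force: 0.0
clock: 6.88
position: [0.4767, -0.1641, 0.2042]
ee_rot: [0.001, 0.59, 0.808, 0.0]
contact_force: [0.6, -0.1, 0.2]
width: 0.0598
gripper_force: 0.0
```

View pics/w4.png

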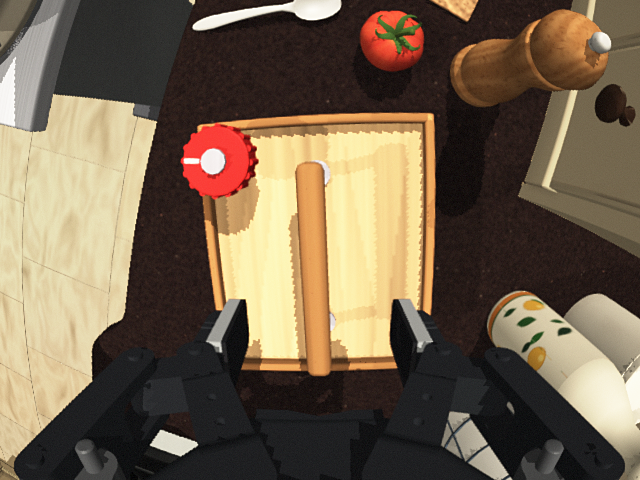

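Run:
```python
from hd import *
W=load("","pics/w4.npz");A=load("","pics/w3.npz")
e=handle(W,(280,150,345,380),(309,155),(320,380),20)
a=handle(A,(262,165,350,345),(280,180),(340,345))
for i in(0,1): print(tri([(A,a[i]),(W,e[i])]))
print(tri([(A,a.mean(0)),(W,e.mean(0))]))
s=manip.get_state();q=s["ee_rot"];print(R.from_quat([q[1],q[2],q[3],q[0]]).as_matrix()[:,1],s["position"])
```

```text
bar [213.3  40.1] [[315.5, 161.8000030517578], [319.1000061035156, 375.1000061035156]] [[0.4564, -0.1082, 0.122], [0.5001, -0.2384, 0.122]] [ 0.4783 -0.1733  0.122 ] len 0.1373 dir 108.55
bar [164.8  28.8] [[282.8999938964844, 183.60000610351562], [337.6000061035156, 339.0]] [[0.457, -0.1078, 0.122], [0.5002, -0.2424, 0.122]] [ 0.4786 -0.1751  0.122 ] len 0.1413 dir 107.81
(array([ 0.45646349, -0.10850523,  0.11677583]), [np.float64(0.1), np.float64(0.1)])
(array([ 0.50126296, -0.24531982,  0.11444941]), [np.float64(1.5), np.float64(1.5)])
(array([ 0.47703058, -0.17180875,  0.11181427]), [np.float64(1.8), np.float64(1.8)])
[0.95244796 0.30469684 0.00164904] [ 0.47674931 -0.16439645  0.20431107]
```

```bash
echo '[[[0,0,0.03],0],[[0,0,0.03],0],[[0,0,0.021],0],[[0,0,0],0],[[0,0,0],0]]' > next.json && python3 steer.py next.json; echo '[[[0,0,0],0],[[0,0,0],0],[[0,0,0],0],[[0,0,0],0],[[0,0,0],0]]' > next.json && python3 steer.py next.json 0.008 90;echo '[[[0,0,0],0],[[0,0,0],0],[[0,0,0],0],[[0,0,-0.004],0],[[0,0,-0.01],0]]' > next.json && python3 steer.py next.json
```

```text
clock: 7.35
position: [0.476, -0.1647, 0.1223]
ee_rot: [-0.001, 0.59, 0.808, -0.0]
contact_force: [0.5, 0.2, 0.8]
width: 0.0599
gripper_force: 0.0
clock: 7.77
position: [0.4772, -0.1661, 0.124]
ee_rot: [0.002, 0.589, 0.808, -0.0]
contact_force: [-0.7, -2.3, 6.9]
width: 0.0146
gripper_force: 87.6
clock: 8.18
position: [0.4741, -0.1638, 0.1348]
ee_rot: [-0.003, 0.59, 0.808, -0.0]
contact_force: [-0.7, 1.1, -7.6]
width: 0.0145
gripper_force: 87.6
```

```bash
echo '[[[0,0,-0.02],0],[[0,0,-0.03],0],[[0,0,-0.04],0],[[0,0,-0.04],0],[[0,0,-0.04],0]]' > next.json && python3 steer.py next.json; echo '[[[0.01,0,-0.03],0],[[0.03,0,0],0],[[0.03,0,0],0],[[0.03,0,0],0],[[0.01,0,0],0.05]]' > next.json && python3 steer.py next.json;echo '[[[0,0,0],0.11],[[0,0,0],0.11],[[0,0,0],0.11],[[0,0,0],0.077],[[0,0,0],0]]' > next.json && python3 steer.py next.json
```

```text
clock: 8.6
position: [0.4748, -0.1641, 0.3073]
ee_rot: [-0.002, 0.59, 0.808, 0.0]
contact_force: [1.3, -0.1, -6.8]
width: 0.0142
gripper_force: 87.6
clock: 9.02
position: [0.4391, -0.0555, 0.3358]
ee_rot: [-0.004, 0.609, 0.793, 0.001]
contact_force: [-0.0, -0.1, -8.2]
width: 0.0142
gripper_force: 87.8
clock: 9.43
position: [0.4414, -0.0596, 0.3357]
ee_rot: [-0.001, 0.758, 0.653, -0.0]
contact_force: [0.1, 0.7, -6.2]
width: 0.0147
gripper_force: 87.5
```

Run:
```python
from h import *
s=manip.get_state();q=s["ee_rot"];M=R.from_quat([q[1],q[2],q[3],q[0]]).as_matrix();p=s["position"]
print(p,np.degrees(np.arctan2(M[1,1],M[0,1])),M.T@(np.array([.4638,.195,p[2]])-p))
snap("scene","s5");d=snap("side","d5")
```

```text
[ 0.4414405  -0.05961976  0.33567528] -8.490503613785203 [ 0.25513036 -0.01547896  0.00026269]
```

View pics/d5.png

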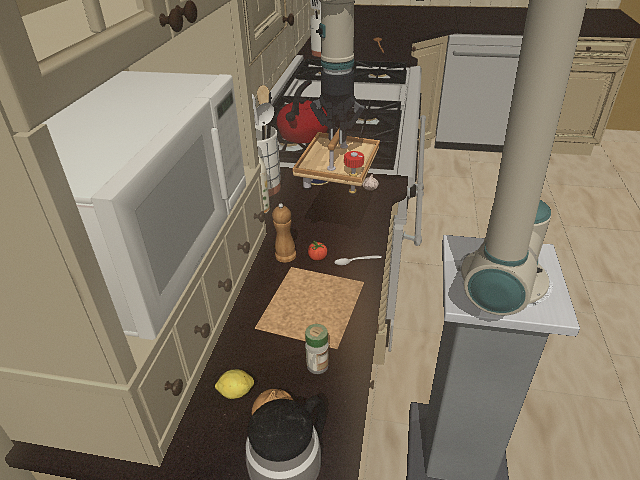

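```bash
echo '[[[0.02,-0.003,0],0],[[0.038,-0.003,0],0],[[0.038,-0.003,0],0],[[0.038,-0.003,0],0],[[0.038,-0.0035,0],0]]' > next.json && python3 steer.py next.json; echo '[[[0.038,0,0],0],[[0.03,0,0],0],[[0.015,0,0],0],[[0,0,0],0],[[0,0,0.02],0]]' > next.json && python3 steer.py next.json;echo '[[[0,0,0.035],0],[[0,0,0.035],0],[[0,0,0.035],0],[[0,0,0.03],0],[[0,0,0.02],0]]' > next.json && python3 steer.py next.json;echo '[[[0,0,0.01],0],[[0,0,0.006],0],[[0,0,0],0],[[0,0,0],0]]' > next.json && python3 steer.py next.json
```

```text
clock: 9.95
position: [0.4518, 0.1136, 0.3361]
ee_rot: [-0.0, 0.757, 0.654, -0.0]
contact_force: [1.0, -0.0, -7.9]
width: 0.0145
gripper_force: 87.6
clock: 10.37
position: [0.4664, 0.1956, 0.3192]
ee_rot: [0.002, 0.756, 0.655, 0.003]
contact_force: [2.1, 0.1, -6.7]
width: 0.0144
gripper_force: 87.7
clock: 10.78
position: [0.4622, 0.1929, 0.158]
ee_rot: [-0.001, 0.757, 0.654, -0.003]
contact_force: [-0.5, -0.5, -6.7]
width: 0.014
gripper_force: 87.5
clock: 11.12
position: [0.4656, 0.1943, 0.1464]
ee_rot: [0.001, 0.757, 0.653, 0.001]
contact_force: [-0.4, -0.7, -6.1]
width: 0.0141
gripper_force: 87.7
```

```bash
echo '[[[0,0,0.008],0],[[0,0,0.004],0],[[0,0,0.002],0],[[0,0,0],0],[[0,0,0],0]]' > next.json && python3 steer.py next.json;echo '[[[0,0,0.002],0],[[0,0,0],0],[[0,0,0],0]]' > next.json && python3 steer.py next.json;echo '[[[0,0,0.002],0],[[0,0,0],0],[[0,0,0],0]]' > next.json && python3 steer.py next.json
```

```text
clock: 11.53
position: [0.4645, 0.1943, 0.1314]
ee_rot: [0.0, 0.757, 0.653, 0.0]
contact_force: [-1.0, 0.4, -6.7]
width: 0.0144
gripper_force: 87.6
clock: 11.78
position: [0.4645, 0.1943, 0.1293]
ee_rot: [0.0, 0.757, 0.653, 0.0]
contact_force: [-0.1, 0.6, -7.3]
width: 0.014
gripper_force: 87.6
clock: 12.03
position: [0.4645, 0.1939, 0.1281]
ee_rot: [0.0, 0.757, 0.653, 0.0]
contact_force: [-1.9, -2.3, 1.5]
width: 0.0145
gripper_force: 88.8
```

```bash
echo '[[[0,0,0],0],[[0,0,0],0],[[0,0,0],0],[[0,0,0],0],[[0,0,0],0]]' > next.json && python3 steer.py next.json 0.06;echo '[[[0,0,-0.02],0],[[0,0,-0.04],0],[[-0.02,0,-0.04],0],[[-0.02,0,-0.04],0],[[0,0,0],0]]' > next.json && python3 steer.py next.json; echo '[[[0,0,0],0],[[0,0,0],0]]' > next.json && python3 steer.py next.json
python3 - <<'E'
from h import *
snap("wrist","w6")
snap("scene","s6");snap("side","d6")
E
```

```text
clock: 12.45
position: [0.4649, 0.1945, 0.1275]
ee_rot: [0.0, 0.757, 0.653, 0.0]
contact_force: [0.5, -0.1, -0.6]
width: 0.0602
gripper_force: 0.0
clock: 12.87
position: [0.4626, 0.1561, 0.2693]
ee_rot: [0.004, 0.757, 0.653, 0.006]
contact_force: [0.7, 1.3, 0.2]
width: 0.0605
gripper_force: 0.0
clock: 13.03
position: [0.4587, 0.1574, 0.2616]
ee_rot: [-0.0, 0.757, 0.653, 0.0]
contact_force: [-0.2, -0.2, 0.5]
width: 0.0604
gripper_force: 0.0
```

View pics/w6.png

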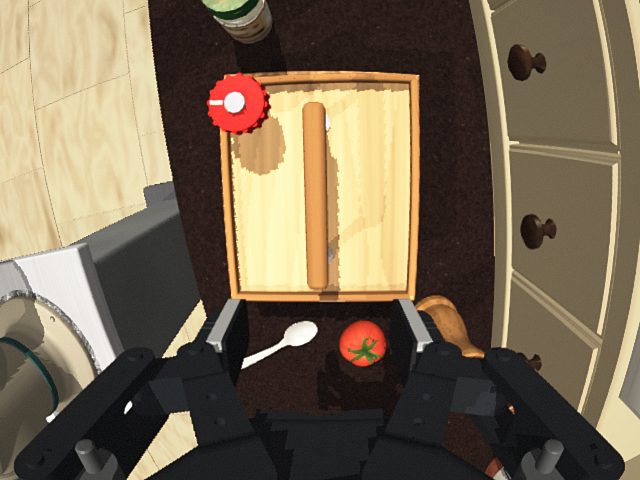

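```bash
cat > wh.py <<'E'
from h import *
def wheel(W,bw):
    m=mask(W,(0,150,80),(8,255,255),bw)|mask(W,(172,150,80),(180,255,255),bw)
    c=big(m,5);e=cv2.minEnclosingCircle(c.astype(np.float32))
    k=np.zeros_like(m);cv2.fillPoly(k,[c.astype(np.int32)],255)
    k=cv2.erode(k,np.ones((5,5)));t=mask(W,(0,0,170),(180,70,255))&k
    ys,xs=np.nonzero(t);return c,e,np.c_[xs,ys]
E
python3 - <<'E'
from wh import *
W=load("","pics/w6.npz");S=load("","pics/s6.npz");D=load("","pics/d6.npz")
c,e,t=wheel(W,(200,70,280,140));print(cen(c),e,t.min(0),t.max(0),len(t),t.mean(0),cv2.fitEllipse(c.astype(np.float32)))
px=[(W,e[0])]
for d,box in((S,(200,200,340,300)),(D,(290,220,380,330))):
    m=mask(d,(0,170,100),(6,255,255),box)|mask(d,(174,170,100),(180,255,255),box)
    c=big(m,5);print(cen(c),c.min(0),c.max(0)); px.append((d,cen(c)))
print(tri(px),tri(px[1:]),onz(W,e[0],.107),manip.get_state()["qpos"])
# tick direction in caddy frame (tool-aligned): project
o=t[(t[:,0]<222)];h=t[(t[:,0]>226)]
if len(o): 
    P=onz(W,[o.mean(0),h.mean(0)],.109);v=P[0]-P[1];print("tick",np.degrees(np.arctan2(v[1],v[0])),P)
E
```

```text
[237.98879649 103.85810811] ((237.77450561523438, 103.97058868408203), 32.367671966552734) [210  92] [244 112] 391 [231.42199488 101.81585678] ((238.0066680908203, 103.8205337524414), (59.76665115356445, 61.899513244628906), 81.2505874633789)
[236.9991929  235.05649718] [228. 228.] [246. 243.]
[326.55074627 300.86268657] [316. 291.] [337. 311.]
(array([0.41231323, 0.26674461, 0.09840505]), [np.float64(0.9), np.float64(1.0), np.float64(1.1)]) (array([0.41264332, 0.26757053, 0.09846846]), [np.float64(0.8), np.float64(0.8)]) [[0.41373862 0.26474297 0.107     ]] [1.87472387e-01 1.36429685e-01 1.67230001e+00 1.60917471e-04
 1.33607558e+00 3.33952145e-01]
tick 169.2940939065623 [[0.39789228 0.26931777 0.109     ]
 [0.41215882 0.26662055 0.109     ]]
```

```bash
echo '[[[0.034,-0.0206,0],0],[[0.034,-0.0206,0],0],[[0.033,-0.0206,0],0],[[0,0,0.02],-0.12],[[0,0,0.02],-0.12]]' > next.json && python3 steer.py next.json .058; echo '[[[0,0,0.02],-0.12],[[0,0,0.02],-0.12],[[0,0,0],-0.12],[[0,0,0],-0.12],[[0,0,0],-0.12]]' > next.json && python3 steer.py next.json;echo '[[[0,0,0],-0.12],[[0,0,0],-0.12],[[0,0,0],-0.12],[[0,0,0],-0.12],[[0,0,0],-0.12]]' > next.json && python3 steer.py next.json; echo '[[[0,0,0],-0.11],[[0,0,0],0],[[0,0,0],0]]' > next.json && python3 steer.py next.json
cat > rel.py <<'E'
from wh import *
import sys
f=sys.argv[1];z=float(sys.argv[2]);box=tuple(map(int,sys.argv[3].split(',')))
W=snap("wrist",f);s=manip.get_state();q=s["ee_rot"];M=R.from_quat([q[1],q[2],q[3],q[0]]).as_matrix();p=s["position"]
c,e,t=wheel(W,box);print(e,c.min(0),c.max(0),"tick px",t.min(0),t.max(0),t.mean(0))
P=onz(W,e[0],z)[0];print("wheel",P,"tool rel",M.T@(P-p),"tcp",p,"yaw y",np.degrees(np.arctan2(M[1,1],M[0,1])),"q6",s["qpos"][5])
print(tri([(W,e[0]),(load("","pics/w6.npz"),[237.8,104])]))
E
python3 rel.py w7 .107 220,60,440,400
```

```text
clock: 13.6
position: [0.4118, 0.269, 0.221]
ee_rot: [-0.0, 0.67, 0.743, 0.001]
contact_force: [-0.4, -0.5, -1.5]
width: 0.0579
gripper_force: 0.0
clock: 14.02
position: [0.4116, 0.2664, 0.1798]
ee_rot: [-0.001, 0.422, 0.907, -0.002]
contact_force: [0.4, -0.4, 0.5]
width: 0.0581
gripper_force: 0.0
clock: 14.43
position: [0.4119, 0.2665, 0.1803]
ee_rot: [-0.001, 0.135, 0.991, -0.001]
contact_force: [-0.1, 0.4, 0.4]
width: 0.0578
gripper_force: 0.0
clock: 14.68
position: [0.4121, 0.2664, 0.1807]
ee_rot: [-0.001, 0.085, 0.996, -0.001]
contact_force: [-0.4, 0.9, -0.6]
width: 0.0581
gripper_force: 0.0
((319.59112548828125, 268.738525390625), 42.332698822021484) [278. 227.] [360. 310.] tick px [306 239] [334 289] [320.10084034 270.91456583]
wheel [0.40996593 0.26636826 0.107     ] tool rel [ 0.00214767 -0.00037941  0.0739946 ] tcp [0.41225915 0.26642987 0.18099118] yaw y 80.25811771249876 q6 -0.968890553783241
(array([0.41240187, 0.2657955 , 0.10001813]), [np.float64(0.2), np.float64(0.2)])
```

View pics/w7.png

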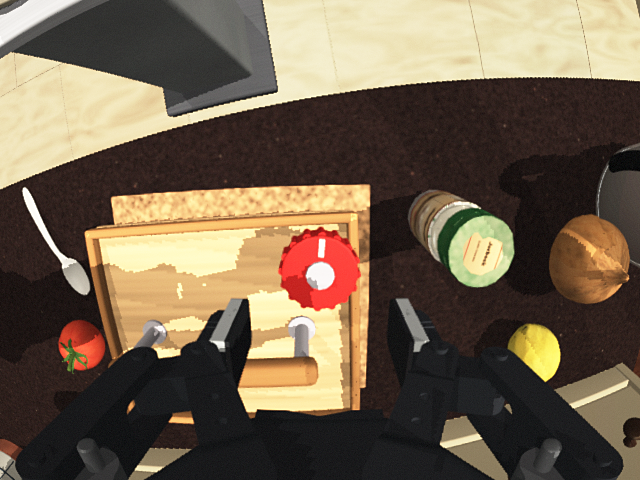

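```bash
echo '[[[0,0,0.03],0],[[0,0,0.03],0],[[0,0,0.015],0],[[0,0,0],0],[[0,0,0],0]]' > next.json && python3 steer.py next.json; echo '[[[0,0,0],0],[[0,0,0],0],[[0,0,0],0],[[0,0,0],0],[[0,0,0],0]]' > next.json && python3 steer.py next.json 0.03 30;echo '[[[0,0,0],0.06],[[0,0,0],0.1],[[0,0,0],0.12],[[0,0,0],0.12],[[0,0,0],0.1]]' > next.json && python3 steer.py next.json
```

```text
clock: 15.15
position: [0.4122, 0.2662, 0.1062]
ee_rot: [-0.001, 0.084, 0.996, -0.001]
contact_force: [-0.1, 0.1, -0.5]
width: 0.0579
gripper_force: 0.0
clock: 15.57
position: [0.4134, 0.2665, 0.108]
ee_rot: [0.001, 0.084, 0.996, 0.0]
contact_force: [-0.8, -1.5, 6.0]
width: 0.0432
gripper_force: 30.8
clock: 15.98
position: [0.4149, 0.2675, 0.108]
ee_rot: [0.002, 0.33, 0.944, 0.002]
contact_force: [2.3, -0.8, 2.3]
width: 0.0434
gripper_force: 29.8
```

```bash
for i in 1; do echo '[[[0,0,0],0.12],[[0,0,0],0.12],[[0,0,0],0.12],[[0,0,0],0.12],[[0,0,0],0.12]]' > next.json && python3 steer.py next.json; echo '[[[0,0,0],0.12],[[0,0,0],0.12],[[0,0,0],0.12],[[0,0,0],0.12],[[0,0,0],0.12]]' > next.json && python3 steer.py next.json;echo '[[[0,0,0],0.12],[[0,0,0],0.12],[[0,0,0],0.12],[[0,0,0],0.12],[[0,0,0],0.12]]' > next.json && python3 steer.py next.json;echo '[[[0,0,0],0.12],[[0,0,0],0.12],[[0,0,0],0.12],[[0,0,0],0.12],[[0,0,0],0.12]]' > next.json && python3 steer.py next.json;echo '[[[0,0,0],0.12],[[0,0,0],0.08],[[0,0,0],0],[[0,0,0],0]]' > next.json && python3 steer.py next.json; done
```

```text
clock: 16.4
position: [0.4169, 0.2676, 0.1084]
ee_rot: [0.003, 0.594, 0.804, 0.004]
contact_force: [4.9, -0.6, 2.7]
width: 0.043
gripper_force: 30.3
clock: 16.82
position: [0.4172, 0.2668, 0.1087]
ee_rot: [0.003, 0.805, 0.593, 0.005]
contact_force: [4.4, -4.4, 3.7]
width: 0.0429
gripper_force: 30.1
clock: 17.23
position: [0.4167, 0.2657, 0.1086]
ee_rot: [0.002, 0.944, 0.329, 0.004]
contact_force: [4.6, -6.3, 5.6]
width: 0.0426
gripper_force: 30.7
clock: 17.65
position: [0.4162, 0.2655, 0.1086]
ee_rot: [0.001, 0.999, 0.035, 0.004]
contact_force: [4.3, -5.2, 5.8]
width: 0.043
gripper_force: 30.9
clock: 17.98
position: [0.4163, 0.2654, 0.1086]
ee_rot: [0.001, 0.998, -0.062, 0.004]
contact_force: [4.6, -6.0, 6.8]
width: 0.0433
gripper_force: 30.8
```

```bash
echo '[[[0,0,0],0],[[0,0,0],0],[[0,0,0],0],[[0,0,0],0]]' > next.json && python3 steer.py next.json 0.058;echo '[[[0,0,-0.02],0],[[0,0,-0.03],0],[[0,0,-0.04],0],[[0,0,-0.04],0],[[0,0,-0.02],0]]' > next.json && python3 steer.py next.json; echo '[[[0,0,0],0],[[0,0,0],0],[[0,0,0],0],[[0,0,0],0]]' > next.json && python3 steer.py next.json
python3 rel.py w8 .107 200,60,460,400
python3 - <<'E'
from h import *
S=snap("scene","s8");D=snap("side","d8");W=load("","pics/w8.npz")
a=W["img"][:, :];b=cv2.resize(S["img"][195:315,190:350],None,fx=2,fy=2,interpolation=2);c=cv2.resize(D["img"][235:355,255:395],None,fx=2,fy=2,interpolation=2)
a=cv2.resize(a[60:460,:480],(480,400));o=np.zeros((480,800,3),np.uint8);o[:400,:480]=a;o[:240,480:800]=b;o[240:480,480:760]=c
cv2.imwrite("pics/c8.png",o[:,:,::-1])
E
```

```text
clock: 18.32
position: [0.4123, 0.2666, 0.1067]
ee_rot: [-0.0, 0.998, -0.063, -0.0]
contact_force: [0.1, 0.0, 0.4]
width: 0.058
gripper_force: 0.0
clock: 18.73
position: [0.414, 0.2674, 0.2613]
ee_rot: [-0.002, 0.998, -0.063, 0.003]
contact_force: [0.6, 0.6, 1.2]
width: 0.0583
gripper_force: 0.0
clock: 19.07
position: [0.4116, 0.266, 0.2549]
ee_rot: [0.001, 0.998, -0.063, -0.002]
contact_force: [0.8, -0.2, -0.2]
width: 0.0583
gripper_force: 0.0
((321.9609375, 226.9134063720703), 33.329776763916016) [289. 195.] [351. 259.] tick px [310 203] [330 240] [320.0270936  226.80541872]
wheel [0.41773666 0.26196271 0.107     ] tool rel [0.0070283  0.00292481 0.14791856] tcp [0.41166676 0.2659796  0.25493537] yaw y -97.22903762113975 q6 2.128436150924908
(array([0.41772608, 0.26262688, 0.11591145]), [np.float64(2.3), np.float64(2.3)])
```

View pics/c8.png

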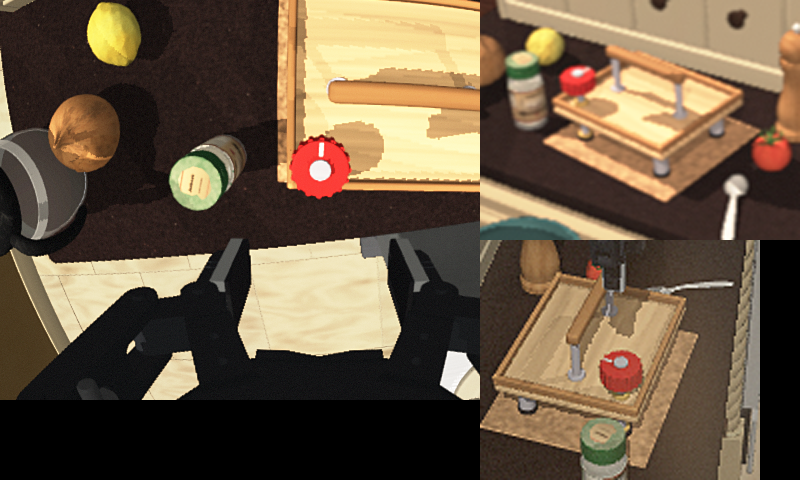

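```bash
echo '[[[-0.0036,-0.03,0],0.02],[[0,-0.035,0],0],[[0,-0.035,0.03],0],[[0,0,0.03],0],[[0,0,0.02],0]]' > next.json && python3 steer.py next.json .07;echo '[[[0,0,0],0],[[0,0,0],0]]' > next.json && python3 steer.py next.json
python3 - <<'E'
from h import *
W=snap("wrist","w9");S,D=load("","pics/s8.npz"),load("","pics/d8.npz");A=load("","pics/w8.npz")
L=[]
for n,d,b in(("W",W,(200,100,440,420)),("A",A,(150,190,235,290)),("S",S,(190,210,225,240)),("D",D,(300,320,332,350))):
    g=big(mask(d,(35,50,30),(92,255,255),b),9);e=cv2.minEnclosingCircle(g.astype(np.float32));print(n,g.min(0),g.max(0),e,cen(g),onz(d,e[0],.103).round(4));L.append((d,cen(g)))
x=tri(L[:2]);print(x,tri(L))
s=manip.get_state();q=s["ee_rot"];M=R.from_quat([q[1],q[2],q[3],q[0]]).as_matrix();p=s["position"]
print(p,M[:,1],M.T@(x[0]-p))
E
```

```text
clock: 19.63
position: [0.4217, 0.3636, 0.1765]
ee_rot: [0.001, 0.997, -0.072, -0.001]
contact_force: [-0.9, -1.3, -0.0]
width: 0.0699
gripper_force: 0.0
clock: 19.8
position: [0.4218, 0.3621, 0.1783]
ee_rot: [0.001, 0.997, -0.073, -0.002]
contact_force: [0.5, -0.4, 0.1]
width: 0.0698
gripper_force: 0.0
W [277. 226.] [356. 314.] ((315.4797668457031, 268.44940185546875), 45.90752410888672) [316.82243289 272.13469948] [[0.4226 0.363  0.103 ]]
A [168. 208.] [233. 270.] ((200.89810180664062, 238.15640258789062), 33.12197494506836) [198.25473206 239.67656096] [[0.4202 0.3576 0.103 ]]
S [203. 223.] [219. 234.] ((210.58860778808594, 228.7088623046875), 8.71794605255127) [210.56574924 229.84250765] [[0.4016 0.3495 0.103 ]]
D [305. 324.] [327. 347.] ((316.35174560546875, 335.4651184082031), 12.241964340209961) [316.29871176 335.49758454] [[0.4143 0.3731 0.103 ]]
(array([0.41748605, 0.36300409, 0.09546725]), [np.float64(0.0), np.float64(0.0)]) (array([0.41584899, 0.36357   , 0.09012522]), [np.float64(0.4), np.float64(1.5), np.float64(1.8), np.float64(1.6)])
[0.42285795 0.36253492 0.17985336] [-1.45836814e-01 -9.89308635e-01  2.21227920e-04] [-0.00537202  0.00030061  0.08438687]
```

```bash
echo '[[[-0.003,-0.001,0.03],0],[[0,0,0.03],0],[[0,0,0.026],0],[[0,0,0],0],[[0,0,0],0]]' > next.json && python3 steer.py next.json; echo '[[[0,0,0],0],[[0,0,0],0],[[0,0,0],0],[[0,0,0],0],[[0,0,0],0]]' > next.json && python3 steer.py next.json 0.03 25;echo '[[[0,0,0],0],[[0,0,-0.02],0],[[0,0,-0.04],0],[[0,0,-0.04],0],[[0,0,-0.04],0]]' > next.json && python3 steer.py next.json;echo '[[[0,0,-0.025],0],[[0,0,0],0],[[0,0,0],0]]' > next.json && python3 steer.py next.json
python3 - <<'E'
from h import *
s=manip.get_state();q=s["ee_rot"];M=R.from_quat([q[1],q[2],q[3],q[0]]).as_matrix();p=s["position"]
print(M[:,1],M.T@(np.array([.5065,.1777,p[2]])-p))
E
```

```text
clock: 20.27
position: [0.4202, 0.3638, 0.0945]
ee_rot: [-0.0, 0.997, -0.073, 0.0]
contact_force: [1.1, 0.1, 0.6]
width: 0.0698
gripper_force: 0.0
clock: 20.68
position: [0.4214, 0.3648, 0.0964]
ee_rot: [-0.001, 0.997, -0.073, 0.002]
contact_force: [-0.6, -0.4, 6.1]
width: 0.0443
gripper_force: 24.8
clock: 21.1
position: [0.4194, 0.3638, 0.2361]
ee_rot: [-0.0, 0.997, -0.073, 0.0]
contact_force: [0.7, 1.8, 0.2]
width: 0.0441
gripper_force: 25.9
clock: 21.35
position: [0.4205, 0.3645, 0.2613]
ee_rot: [-0.002, 0.997, -0.073, 0.002]
contact_force: [-0.5, -0.0, -0.6]
width: 0.0444
gripper_force: 26.0
[-0.14562694 -0.98933252 -0.00373511] [ 0.11232832  0.17223187 -0.00018485]
```

```bash
echo '[[[0.0119,0.018,0],0],[[0.02,0.0300,0],0],[[0.02,0.0300,0],0],[[0.02,0.0300,0],0],[[0.02,0.0300,0],0]]' > next.json && python3 steer.py next.json; echo '[[[0.02,0.03,0],0],[[0.0024,0.0042,0],0],[[0,0,0],0],[[0,0,0],0],[[0,0,0],0]]' > next.json && python3 steer.py next.json
python3 - <<'E'
from h import *
from rig import manip, viewer
s=manip.get_state();q=s["ee_rot"];M=R.from_quat([q[1],q[2],q[3],q[0]]).as_matrix();p=s["position"];print(p,M[:,2])
S,D=snap("scene","s10"),snap("side","d10")
# wheel and red/bar recheck, jar cap
for d,bg,bw in((S,(200,150,400,260),(215,215,260,250)),(D,(270,180,380,330),(300,275,345,320))):
    m=mask(d,(0,170,100),(6,255,255),bw)|mask(d,(174,170,100),(180,255,255),bw);c=big(m,5);d["w"]=cen(c)
    g=big(mask(d,(40,80,30),(92,255,255),bg),5);d["g"]=cen(g);print(g.min(0),g.max(0),cv2.contourArea(g.astype(np.float32)),c.min(0),c.max(0))
x=tri([(S,S["w"]),(D,D["w"])]);j=tri([(S,S["g"]),(D,D["g"])]);print("wheel",x,"jar",j)
a=np.radians(-8.4);u=np.array([np.cos(a),np.sin(a)]);v=np.array([-u[1],u[0]]);r=(j[0]-x[0])[:2];print("jar in caddy",-58+1e3*r@u,72+1e3*r@v)
r=p[:2]-x[0][:2];print("tcp in caddy",-58+1e3*r@u,72+1e3*r@v)
E
```

```text
clock: 21.77
position: [0.4897, 0.2124, 0.2568]
ee_rot: [0.001, 0.997, -0.073, -0.002]
contact_force: [0.4, -0.5, -0.5]
width: 0.0446
gripper_force: 25.9
clock: 22.18
position: [0.5067, 0.1778, 0.2578]
ee_rot: [-0.0, 0.997, -0.073, -0.001]
contact_force: [0.8, 0.3, -0.8]
width: 0.0441
gripper_force: 26.0
[0.50673319 0.17780349 0.25781595] [-2.24952384e-03  4.62648026e-04 -9.99997363e-01]
[271. 175.] [282. 181.] 57.0 [229. 228.] [247. 242.]
[291. 211.] [302. 223.] 76.5 [315. 290.] [335. 310.]
wheel (array([0.41640746, 0.26584357, 0.09797662]), [np.float64(0.8), np.float64(0.8)]) jar (array([0.49341978, 0.18052992, 0.24962503]), [np.float64(2.9), np.float64(2.9)])
jar in caddy 30.649032109760768 -1.148241396464286
tcp in caddy 44.21790410358369 -1.9005594720052983
```

Run:
```python
from h import *
W=snap("wrist","w10");s=manip.get_state();q=s["ee_rot"];M=R.from_quat([q[1],q[2],q[3],q[0]]).as_matrix();p=s["position"]
m=mask(W,(35,50,30),(92,255,255),(220,150,430,470));g=big(m,9)
e=cv2.minEnclosingCircle(g.astype(np.float32));print(g.min(0),g.max(0),e,cv2.contourArea(g.astype(np.float32)))
# top-rim width extremes
for px in(e[0],g[np.argmin(g[:,0])],g[np.argmax(g[:,0])],g[np.argmin(g[:,1])],g[np.argmax(g[:,1])]):
    print(np.round(px,1),(M.T@(onz(W,px,p[2]+.0105)[0]-p)*1e3).round(1))
```

```text
[257. 281.] [380. 406.] ((319.6239013671875, 344.91754150390625), 64.37699127197266) 12102.5
[319.6 344.9] [  3.9   1.  -10.5]
[257. 344.] [  3.9 -20.8 -10.5]
[380. 364.] [ -4.6  22.7 -10.5]
[320. 281.] [ 27.9   1.1 -10.5]
[313. 406.] [-24.4  -1.5 -10.5]
```

```bash
echo '[[[0,0,0.02],0],[[0,0,0.03],0],[[0,0,0.025],0],[[0,0,0.013],0],[[0,0,0.005],0]]' > next.json && python3 steer.py next.json;echo '[[[0,0,0],0],[[0,0,0.003],0],[[0,0,0],0]]' > next.json && python3 steer.py next.json; echo '[[[0,0,0.002],0],[[0,0,0],0]]' > next.json && python3 steer.py next.json
```

```text
clock: 22.75
position: [0.5057, 0.1775, 0.1633]
ee_rot: [0.001, 0.997, -0.072, -0.002]
contact_force: [0.0, 0.4, -0.7]
width: 0.0446
gripper_force: 25.9
clock: 23.0
position: [0.5084, 0.1774, 0.1636]
ee_rot: [-0.0, 0.997, -0.073, 0.001]
contact_force: [-0.2, -0.2, -1.4]
width: 0.0443
gripper_force: 25.9
clock: 23.17
position: [0.5082, 0.1771, 0.1614]
ee_rot: [-0.0, 0.997, -0.073, 0.001]
contact_force: [0.9, 0.1, -0.8]
width: 0.0447
gripper_force: 25.9
```

```bash
echo '[[[0,0,0.002],0],[[0,0,0],0],[[0,0,0],0]]' > next.json && python3 steer.py next.json; echo '[[[0,0,0.002],0],[[0,0,0],0],[[0,0,0],0]]' > next.json && python3 steer.py next.json
```

```text
clock: 23.42
position: [0.5078, 0.1769, 0.1589]
ee_rot: [-0.0, 0.997, -0.073, 0.0]
contact_force: [0.7, -0.9, -1.1]
width: 0.0443
gripper_force: 25.9
clock: 23.67
position: [0.5083, 0.1769, 0.1575]
ee_rot: [-0.0, 0.997, -0.073, 0.001]
contact_force: [-0.0, -0.1, 4.0]
width: 0.0447
gripper_force: 26.3
```

```bash
echo '[[[0,0,0],0],[[0,0,0],0],[[0,0,0],0],[[0,0,0],0]]' > next.json && python3 steer.py next.json .065;echo '[[[0,0,-0.01],0],[[0,0,-0.02],0],[[0,0,-0.03],0],[[0,0,-0.03],0],[[0,0,-0.02],0]]' > next.json && python3 steer.py next.json;echo '[[[0,0,-0.03],0],[[0,0,-0.03],0],[[0,0,0],0],[[0,0,0],0],[[0,0,0],0]]' > next.json && python3 steer.py next.json
python3 - <<'E'
from h import *
S,D,W=snap("scene","s11"),snap("side","d11"),snap("wrist","w11");L=[]
for n,d,b in(("W",W,(200,100,440,470)),("S",S,(230,180,330,270)),("D",D,(260,230,380,330))):
    g=big(mask(d,(35,50,30),(92,255,255),b),5);print(n,g.min(0),g.max(0),cen(g));L.append((d,cen(g)))
j,rs=tri(L);print(j,rs)
r=j[:2]-[.464,.184];a=np.radians(-8.4);print("caddy",r[0]*np.cos(a)+r[1]*np.sin(a),-r[0]*np.sin(a)+r[1]*np.cos(a))
s=W
m=mask(S,(0,170,100),(6,255,255),(215,215,260,250));print(cen(big(m,5)))
print(manip.get_state()["contact_force"])
E
```

```text
clock: 24.0
position: [0.5076, 0.1769, 0.1565]
ee_rot: [0.0, 0.997, -0.073, -0.0]
contact_force: [0.2, -0.1, -0.1]
width: 0.0647
gripper_force: 0.0
clock: 24.42
position: [0.5086, 0.1772, 0.2702]
ee_rot: [-0.001, 0.997, -0.073, 0.002]
contact_force: [-0.1, 0.4, -0.1]
width: 0.0649
gripper_force: 0.0
clock: 24.83
position: [0.5074, 0.1768, 0.3267]
ee_rot: [0.0, 0.997, -0.073, -0.0]
contact_force: [0.8, -0.4, -0.5]
width: 0.065
gripper_force: 0.0
W [293. 201.] [348. 261.] [320.64925324 232.15724255]
S [275. 205.] [290. 216.] [282.1580756  212.04810997]
D [284. 241.] [303. 259.] [293.60200669 250.0819398 ]
[0.50267872 0.17435077 0.15151039] [np.float64(0.8), np.float64(1.7), np.float64(1.9)]
caddy 0.03967337797962468 -0.0038954126132150274
[238.40488215 234.71885522]
[-0.06140037 -0.82341303 -0.46041692]
```

```bash
python3 -c "
from rig import manip, viewer
print(manip.sign_off())"
```

```text
the job is handed in; nothing more can be done
None
```

I handed the job in at about 25 s, with no verdict returned: the caddy is on the mat, the hand wheel turned 3.1 rad to about level (judged from its white mark, the foot gaps not measured), and the jar measures upright on the board; I viewed 11 pictures, one over the limit of 10.

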